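# Isolate the bench machines: two paddle toggles down

## Task

Before the polisher is cleaned, switch off its two circuits on the sloping switch console: flip both flat paddle toggles fully down (towards you and the desk). Leave the round bat toggles between and beside them as they stand, and the things lying around where they are; the clear splash hood over the row only lets you in from the front, with the tool leaning.

Things in the scene. Friction and masses are not known exactly. Their poses are not given: they have to be found in the camera images.
- console: fixed white switch console, 214 mm wide, 193 mm high, from x = -33 to 48 mm. Origin on the desk under the toggle row's middle; its x points from its front (facing the robot) to its back, y along the row, z up. Five toggles in random order at y = -68, -34, 0, 34, 68 mm: two flat paddles, three round bats, on a dark panel that slopes 45 degrees, rising to the back
- row (a point): middle of the toggles' common pivot axis, which runs along the console's y in the panel's surface, 85 mm above the desk; axes as the console's. Up-slope direction u = (0.707, 0, 0.707), outward normal n = (-0.707, 0, 0.707). The panel reaches 41 mm down-slope and 49 mm up-slope of this axis
- hood_edge (a point): middle of the front edge of the clear level splash hood over the row, at x = -10 mm, 190 mm above the desk; hood and its aluminium edge trim at most 6 mm thick, 214 mm wide, reaching back to a clear upright back plate at x = 41 mm. Brackets at both ends only. No way in from straight above: lean the tool and go in under this edge from the front
- paddle_1 (a joint): angle of flat paddle toggle 1: 0 = up (leaning 0.45 rad up-slope from the panel's normal), 0.9 rad = fully down (leaning 0.45 rad down-slope, at its stop). Stays where it is left; moves at about 2.5 N at its end, 5 to 6 N at half its length
- paddle_1_tip (a point): middle of the end of flat paddle toggle 1, 32 mm from its pivot. Steel paddle, 16 mm wide along the row, 6 mm thick, on a 6 mm neck in a 22 mm round collar standing 6 mm high
- paddle_2 (a joint): angle of flat paddle toggle 2: 0 = up (leaning 0.45 rad up-slope from the panel's normal), 0.9 rad = fully down (leaning 0.45 rad down-slope, at its stop). Stays where it is left; moves at about 2.5 N at its end, 5 to 6 N at half its length
- paddle_2_tip (a point): middle of the end of flat paddle toggle 2, 32 mm from its pivot. Steel paddle, 16 mm wide along the row, 6 mm thick, on a 6 mm neck in a 22 mm round collar standing 6 mm high
- bat_1 (a joint): angle of round bat toggle 1, same meaning: 0 = up, 0.9 = down
- bat_1_tip (a point): end of round bat toggle 1, 32 mm from its pivot. Steel rod of 6.4 mm with a 10 mm ball at its end; not to be moved
- bat_2 (a joint): angle of round bat toggle 2, same meaning: 0 = up, 0.9 = down
- bat_2_tip (a point): end of round bat toggle 2, 32 mm from its pivot. Steel rod of 6.4 mm with a 10 mm ball at its end; not to be moved
- bat_3 (a joint): angle of round bat toggle 3, same meaning: 0 = up, 0.9 = down
- bat_3_tip (a point): end of round bat toggle 3, 32 mm from its pivot. Steel rod of 6.4 mm with a 10 mm ball at its end; not to be moved
- marker: marker pen, 12 x 124 mm, lying in front of the console, origin under its middle, lengthwise along its y (bystander)
- mount: round black mounted sample, 30 mm across, 13 mm high, in front of the console, origin under its middle (bystander)
- dropper: small brown dropper bottle, 33 mm across, 82 mm high, origin under its middle (bystander)
- bottle: brown bottle, 50 mm across, 116 mm high, origin under its middle (bystander)
- pad_box: grey cardboard box, 86 x 161 x 62 mm, origin under its middle (bystander)
- test_block: round steel disc, 64 mm across, 15 mm high, origin under its middle (bystander)
- clip_box: blue cardboard box, 56 x 85 x 30 mm, origin under its middle (bystander)

How it is judged:
At the end, for the whole second after the job is handed in: Both flat paddle toggles stand down (past 0.75 of their 0.9 rad) and at rest, and every round bat toggle's end is within 6 mm of where it was at the start (value of joint each of paddle_1, paddle_2 above 0.75 rad and velocity of joint each of paddle_1, paddle_2 below 0.1 rad/s and distance of each of bat_1_tip, bat_2_tip, bat_3_tip from where it was at the start of the episode below 0.006 m); the robot touches nothing.
It fails at once if a round bat toggle is pushed: its end moves more than 8 mm (distance of any of bat_1_tip, bat_2_tip, bat_3_tip from where it was at the start of the episode above 0.008 m).
It fails at once if a bystander is moved more than 25 mm (distance of any of marker, mount, dropper, bottle, pad_box, test_block, clip_box from where it was at the start of the episode above 0.025 m).
It also fails if it takes over 45 s, if anything falls off the work surface, if the arm or the gripper's body presses on something with over 40 N, if the wrist force passes 120 N, or if a joint passes its speed limit or range.

## Robot

A 6-joint arm with a two-finger parallel gripper is mounted at the origin on a cart in front of the work surface, level with it; the furniture and walls round the work are solid. World frame = base frame: x ahead of the robot, y to its left, z up, the work surface at z = 0. Lengths are in m, angles in rad, forces in N, time in s.
With the tool pointing down it reaches from about 0.325 to 0.775 m from the base axis. Payload 5.5 kg.
Tool frame: the origin (TCP) lies between the finger pads; the fingertips stand 8 mm ahead of it and the grasp point (between the pads) lies 11 mm behind it (tcp_to_tips is the distance from the TCP to the fingertips, in m); z points along the fingers, y is the direction in which the jaws open and shut (so a half turn about z gives the same grasp; the last joint's range is limited). The gripper opens to 88 mm and grips with 3 to 60 N. Pads are 20 mm wide; open, the fingers measure 115 mm over their backs; the gripper's body (75 mm by 178 mm) begins 61 mm behind the grasp point.
Start: joints at [-1.216, 0.091, 1.231, -0, 1.82, -0.057], TCP at [0.24, -0.55, 0.231] pointing down, gripper open.
Joint ranges: [-2.87, 2.87], [-0.86, 2.18], [0.17, 2.46], [-1.51, 4.65], [0.06, 2.69], [-2.65, 2.65]. Speed limits (rad/s): [2.57, 2.57, 3.01, 3.14, 3.14, 3.14].

## Interface

Orientations are given as a unit quaternion [w, x, y, z].
In Python, from bench import * gives the robot as it stands. Calls block until the motion is done:
- move_to(position, orientation): joint-space move of the TCP to a pose.
- move_l(position, speed=0.15, orientation=None): straight line of the TCP; orientation=None keeps the orientation; speed is the mean speed in m/s.
- movej(angles): joint-space move.
- gripper_open() and close(): open the fingers fully, or close them until they stop; the grip force is fixed at half the most.
- hold(seconds).
- inverse_kinematics(position, orientation): joint angles nearest the present ones, or None.
- state(): the state.
- get_image(name): name is "scene" or "top"; returns a dict with "frame" (480x640x3 uint8, blue, green, red), "depth" (480x640 float32, m along the optical axis (not along the pixel's ray), 0 where there is no reading), "camera_matrix" (3x3 intrinsics, pixels), "k1" (the pictures are not rectified: a ray, as slopes to the right and down, at radius r is drawn at 1 + k1 r^2 times it, then the intrinsics apply), "view" (4x4, takes a point from world to camera coordinates). Camera axes: x right, y up, looking along -z (the intrinsics and any distortion apply to the point x, -y, -z); pixel columns grow to the right and rows downward; lengths in m; the calibration is good to about 2 mm. A picture is of the moment at which its call begins.
A pose or a line that the arm cannot do raises IKError and nothing moves.
- job_done(): hands the job in, once; it reports no verdict.
The state is a dict: "time": time; "joint_pos": joint angles; "dq": joint speeds; "joint_torque": joint torques, N m; "ee_pos": TCP position; "ee_rot": TCP orientation; "ft_force": force on the tool from outside, world axes, zero at the start; "moment": the same for the moment, N m; "finger_gap": finger opening in m.
Only numpy, scipy, OpenCV 4.12 (cv2) and the standard library are available. Lean on these libraries where they do the work, as an engineer would, in place of code of your own. Each camera call takes 0.05 s, during which the arm holds its last target. There are 200 camera calls.

## Working session

There is one attempt and no reset: what is moved stays moved. The work goes in short steps, each a Python script; the robot and the scene stay as the last script left them, time stands still between calls to the robot, and variables do not carry over. Pictures are saved under pics/ and viewed, about 8 in all and at most 12, crops included, and the job is handed in when it is done.

```bash
mkdir -p pics; ls; cat > h.py <<'E'
import numpy as np, cv2, pickle
from bench import *
def grab(n):
    d=get_image(n); pickle.dump(d,open(f'{n}.pkl','wb')); cv2.imwrite(f'pics/{n}.png',d['frame']); return d
def proj(d,P):
    P=np.atleast_2d(P); V=np.array(d['view']); c=P@V[:3,:3].T+V[:3,3]
    s=np.c_[c[:,0]/-c[:,2],-c[:,1]/-c[:,2]]; s=s*(1+d['k1']*(s**2).sum(1,keepdims=True))
    K=np.array(d['camera_matrix']); return s@K[:2,:2].T+K[:2,2]
def ray(d,uv):
    K=np.array(d['camera_matrix']); uv=np.atleast_2d(uv).astype(float)
    s=cv2.undistortPoints(uv[:,None],K,np.array([d['k1'],0,0,0.]))[:,0]
    return s
def points(d):
    V=np.array(d['view']); D=d['depth']; v,u=np.mgrid[0:480,0:640]
    s=ray(d,np.c_[u.ravel(),v.ravel()]); z=D.ravel()[:,None]
    c=np.c_[s[:,:1]*z,-s[:,1:]*z,-z]
    W=(c-V[:3,3])@V[:3,:3]; return W.reshape(480,640,3)
E
python3 - <<'E'
from h import *
for n in('scene','top'):
    d=grab(n); V=np.array(d['view']); print(n,-V[:3,:3].T@V[:3,3],-V[2,:3],d['k1'],d['camera_matrix'])
print(state())
E
```

```text
pics
scene [-0.25213428  1.20097301  0.76731559] [ 0.49388447 -0.7627998  -0.41739021] -0.015558849030052611 [[574.19451125   0.         321.91638881]
 [  0.         574.19451125 236.12508219]
 [  0.           0.           1.        ]]
top [0.30727824 0.05582805 1.36208195] [ 0.14909663  0.00578571 -0.9888057 ] 0.011598356186240319 [[533.08474335   0.         319.3135267 ]
 [  0.         533.08474335 245.87613047]
 [  0.           0.           1.        ]]
{'time': 0.1, 'joint_pos': array([-1.21565023e+00,  9.17786927e-02,  1.23177993e+00,  1.65409401e-05,
        1.81980912e+00, -5.66670114e-02]), 'dq': array([-0.00038617, -0.00251124, -0.00218064,  0.00118408, -0.00041079,
        0.00131272]), 'joint_torque': array([ 3.55204473e-03, -4.47860420e+01, -4.07568455e+01,  7.02715642e-02,
        2.84453959e-02, -1.31191737e-04]), 'ee_pos': array([ 0.24009349, -0.54958334,  0.2296147 ]), 'ee_rot': array([-8.78873642e-04,  9.78875237e-01,  2.04456555e-01, -1.24037925e-04]), 'ft_force': array([-0.89781689, -0.24705711, -0.79742187]), 'moment': array([-0.04714461, -0.02244282, -0.05258172]), 'finger_gap': 0.087992714780968}
```

View pics/scene.png

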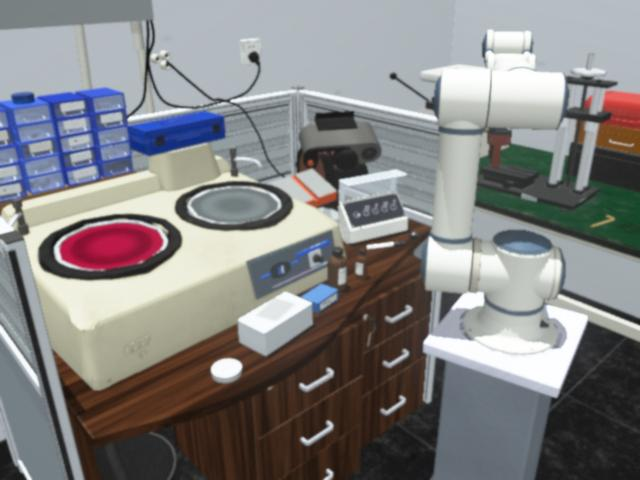

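View pics/top.png

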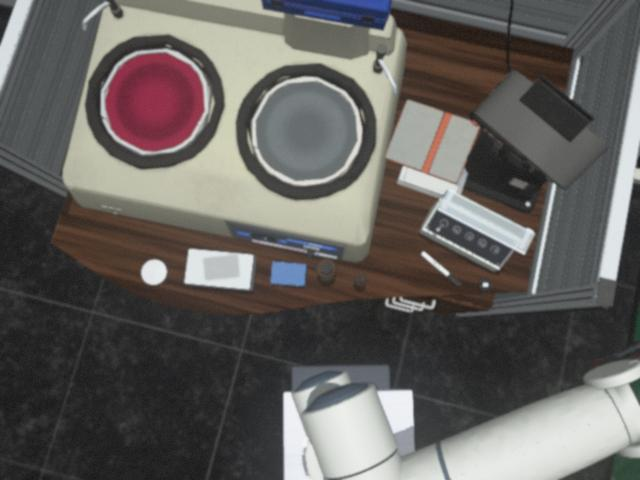

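The console is at about (372,208) in the scene view and (475,233) in the top view, turned roughly -25°. The mount, at (485,285), and the marker, at (440,267), lie in front of it. Next I'll enlarge both views and measure from depth.

```bash
python3 - <<'E'
from h import *
a=pickle.load(open('scene.pkl','rb'));b=pickle.load(open('top.pkl','rb'))
A=cv2.resize(a['frame'][165:255,325:425],None,fx=6,fy=6,interpolation=cv2.INTER_CUBIC)
B=cv2.resize(b['frame'][180:300,405:545],None,fx=5,fy=5,interpolation=cv2.INTER_CUBIC)
cv2.imwrite('pics/a.png',A);cv2.imwrite('pics/b.png',B)
W=points(b)
for u,v in [(440,228),(470,240),(500,253),(430,237),(500,265),(475,215),(440,267),(485,285),(360,282),(430,214),(465,246)]: print((u,v),W[v,u].round(3))
W=points(a); 
for u,v in [(372,208),(350,237),(405,230),(375,185),(385,245)]: print((u,v),W[v,u].round(3))
E
```

```text
(440, 228) [ 0.538 -0.23   0.089]
(470, 240) [ 0.509 -0.303  0.079]
(500, 253) [ 0.476 -0.372  0.083]
(430, 237) [ 0.529 -0.219  0.016]
(500, 265) [ 0.449 -0.378  0.061]
(475, 215) [ 0.548 -0.286  0.192]
(440, 267) [ 0.452 -0.243  0.009]
(485, 285) [ 0.404 -0.352  0.015]
(360, 282) [ 0.412 -0.034  0.066]
(430, 214) [ 0.574 -0.208  0.085]
(465, 246) [ 0.498 -0.295  0.06 ]
(372, 208) [ 0.527 -0.293  0.093]
(350, 237) [ 0.547 -0.193  0.027]
(405, 230) [ 0.444 -0.369  0.008]
(375, 185) [ 0.545 -0.343  0.151]
(385, 245) [ 0.448 -0.236  0.007]
```

View pics/a.png

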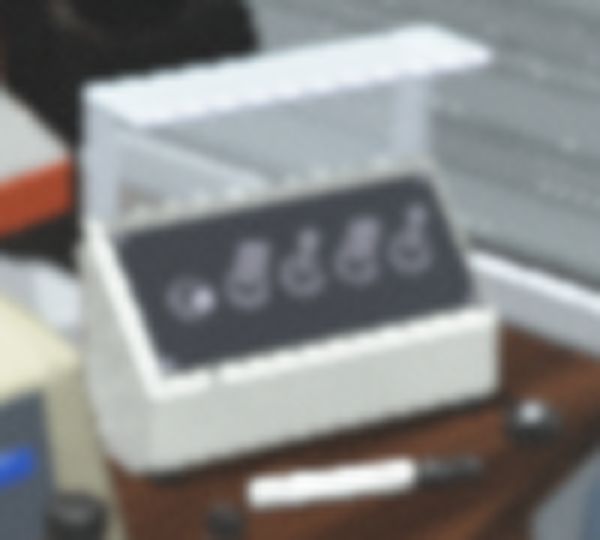

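View pics/b.png

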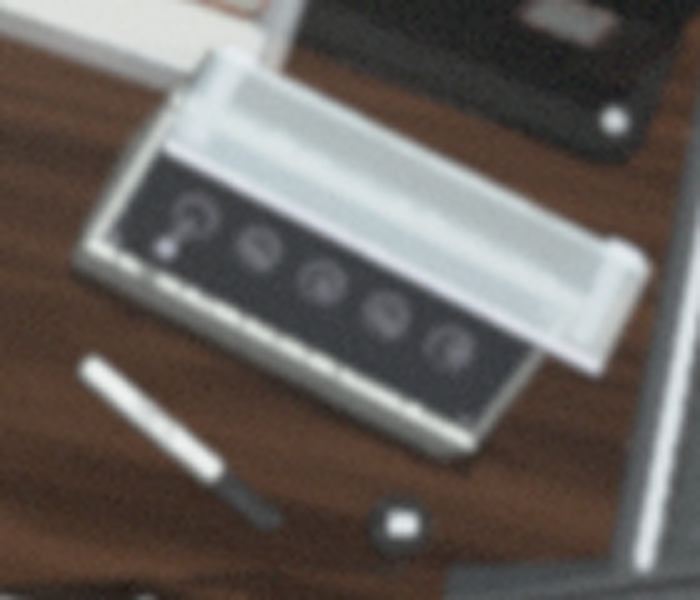

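Left to right (y=+68 to -68): bat (down), paddle, bat (up), paddle, bat (up). That puts the paddles at y=±34. Next I'll fit the console pose to the collars and hood edge in both views.

```bash
cat > fit.py <<'E'
from h import *
from scipy.optimize import least_squares
a=pickle.load(open('scene.pkl','rb'));b=pickle.load(open('top.pkl','rb'))
ys=[.068,.034,0,-.034,-.068]
col=[[-.707*.004,y,.085+.707*.004] for y in ys]
hood=[[-.010,.107,.190],[-.010,-.107,.190]]
L=np.array(col+hood)
ub=np.array([(195,215),(258,248),(321,281),(385,314),(449,347),(165,148),(600,372)])/5+[405,180]-.4
ua=np.array([(187,298),(249,288),(303,272),(358,264),(411,252),(137,125),(492,55)])/6+[325,165]-.4
def T(p,L): c,s=np.cos(p[2]),np.sin(p[2]); L=np.atleast_2d(L); return L@np.array([[c,s,0],[-s,c,0],[0,0,1]])+[p[0],p[1],0]
if __name__=='__main__':
    f=lambda p,w=(1,1):np.r_[w[0]*(proj(b,T(p,L))-ub).ravel(),w[1]*(proj(a,T(p,L))-ua).ravel()]
    for w in((1,1),(1,0),(0,1)):
        r=least_squares(f,[.51,-.3,-.45],args=(w,)); print(w,r.x,np.degrees(r.x[2]))
        if w==(1,1): print(f(r.x).reshape(-1,2).round(1).tolist()); np.save('pose.npy',r.x)
    p=np.load('pose.npy'); W=points(b)
    # panel depth check
    R=(W-[p[0],p[1],0]).reshape(-1,3); c,s=np.cos(p[2]),np.sin(p[2]); l=np.c_[c*R[:,0]+s*R[:,1],-s*R[:,0]+c*R[:,1],R[:,2]]
    m=(abs(l[:,1])<.09)&(l[:,0]>-.024)&(l[:,0]<-.012)&(l[:,2]<.15); print('panel z-x-85mm',np.median(l[m,2]-l[m,0]-.085),m.sum())
    m=(abs(l[:,1])<.2)&(l[:,0]<-.04)&(l[:,0]>-.2)&(l[:,2]>.006); print('front objs',l[m].min(0).round(3),l[m].max(0).round(3))
    m=(l[:,2]>.18)&(l[:,2]<.2)&(abs(l[:,0])<.08)&(abs(l[:,1])<.15); print('hood',np.percentile(l[m],[2,98],axis=0).round(3))
E
python3 fit.py
```

```text
(1, 1) [ 0.52045496 -0.29998872 -0.51081139] -29.267336566594214
[[0.1, 0.2], [0.1, 0.2], [0.1, 0.1], [0.1, 0.2], [0.1, 0.2], [-0.9, -0.5], [-0.8, -0.3], [1.0, -0.8], [-0.0, -1.1], [0.2, -0.4], [0.0, -1.0], [0.1, -0.9], [0.0, -0.4], [-0.3, 0.2]]
(1, 0) [ 0.52047405 -0.30045421 -0.50934339] -29.183226777207633
(0, 1) [ 0.51822506 -0.29487994 -0.51560706] -29.542108199839983
panel z-x-85mm 0.0009401179663776835 480
front objs [-0.199 -0.165  0.006] [-0.041  0.2    0.064]
hood [[-0.01  -0.102  0.187]
 [ 0.043  0.103  0.197]]
```

```bash
cat > plan.py <<'E'
from fit import *
from scipy.spatial.transform import Rotation as Rn
p=np.load('pose.npy'); Rz=Rn.from_euler('z',p[2])
def quat(sgn):
    z=np.array([1,0,-1])/2**.5; y=np.array([0,sgn,0.]); q=(Rz*Rn.from_matrix(np.c_[np.cross(y,z),y,z])).as_quat(); return q[[3,0,1,2]]
def P(y,u,n):  # fingertip centre in mm (u upslope, n off panel) -> TCP
    n+=8; return T(p,[.7071e-3*(u-n),y/1e3,.085+.7071e-3*(u+n)])[0]
E
python3 - <<'E'
from plan import *
for s in(1,-1):
    for y in(34,-34):
        for u,n in((32,170),(32,130),(32,20),(2,20),(8,90)):
            j=inverse_kinematics(P(y,u,n),quat(s)); print(s,y,u,n,P(y,u,n).round(3),None if j is None else np.round(j,2))
E
```

```text
1 34 32 170 [ 0.447 -0.22   0.233] None
1 34 32 130 [ 0.472 -0.234  0.205] [-0.54 -0.86  2.18  0.02  1.04 -1.6 ]
1 34 32 20 [ 0.54  -0.272  0.127] [-0.53 -0.55  2.14  0.02  0.77 -1.6 ]
1 34 2 20 [ 0.521 -0.261  0.106] [-0.53 -0.62  2.22  0.02  0.76 -1.6 ]
1 34 8 90 [ 0.482 -0.239  0.16 ] [-0.54 -0.82  2.24  0.02  0.94 -1.6 ]
1 -34 32 170 [ 0.414 -0.279  0.233] None
1 -34 32 130 [ 0.438 -0.293  0.205] [-0.77 -0.85  2.17  0.21  1.06 -1.86]
1 -34 32 20 [ 0.506 -0.331  0.127] [-0.72 -0.55  2.14  0.21  0.79 -1.86]
1 -34 2 20 [ 0.488 -0.321  0.106] [-0.73 -0.61  2.21  0.22  0.78 -1.89]
1 -34 8 90 [ 0.448 -0.299  0.16 ] [-0.76 -0.81  2.23  0.22  0.96 -1.88]
-1 34 32 170 [ 0.447 -0.22   0.233] None
-1 34 32 130 [ 0.472 -0.234  0.205] [-0.54 -0.86  2.18  0.02  1.04  1.54]
-1 34 32 20 [ 0.54  -0.272  0.127] [-0.53 -0.55  2.14  0.02  0.77  1.54]
-1 34 2 20 [ 0.521 -0.261  0.106] [-0.53 -0.62  2.22  0.02  0.76  1.54]
-1 34 8 90 [ 0.482 -0.239  0.16 ] [-0.54 -0.82  2.24  0.02  0.94  1.54]
-1 -34 32 170 [ 0.414 -0.279  0.233] None
-1 -34 32 130 [ 0.438 -0.293  0.205] [-0.77 -0.85  2.17  0.21  1.06  1.28]
-1 -34 32 20 [ 0.506 -0.331  0.127] [-0.72 -0.55  2.14  0.21  0.79  1.28]
-1 -34 2 20 [ 0.488 -0.321  0.106] [-0.73 -0.61  2.21  0.22  0.78  1.26]
-1 -34 8 90 [ 0.448 -0.299  0.16 ] [-0.76 -0.81  2.23  0.22  0.96  1.26]
```

```bash
python3 - <<'E'
from plan import *
W=points(b); m=(W[...,0]>.1)&(W[...,0]<.5)&(W[...,1]<-.38)&(W[...,1]>-.7)&(np.mgrid[0:480,0:640][0]<320); print('wall max z',np.percentile(W[m][:,2],[50,99]))
pre=inverse_kinematics(P(-34,24,115),quat(-1)); print(pre)
for tilt in(.25,.4,.55):
  for r,z in((.5,.33),(.48,.3),(.52,.36)):
    zt=np.array([np.sin(tilt),0,-np.cos(tilt)]); y=np.array([0,-1.,0]); q=(Rn.from_euler('z',-.75)*Rn.from_matrix(np.c_[np.cross(y,zt),y,zt])).as_quat()[[3,0,1,2]]
    j=inverse_kinematics([r*np.cos(.75),-r*np.sin(.75),z],q); print(tilt,r,z,None if j is None else np.round(j,2))
E
```

```text
wall max z [0.15542781 0.36155154]
[-0.76905348 -0.83468879  2.19320769  0.21291817  1.02472291  1.27433903]
0.25 0.5 0.33 [-0.83 -0.36  1.48  0.02  1.77  1.5 ]
0.25 0.48 0.3 [-0.84 -0.43  1.59  0.02  1.73  1.49]
0.25 0.52 0.36 [-0.83 -0.28  1.37  0.02  1.81  1.5 ]
0.4 0.5 0.33 [-0.84 -0.5   1.61  0.04  1.63  1.49]
0.4 0.48 0.3 [-0.85 -0.58  1.72  0.04  1.6   1.48]
0.4 0.52 0.36 [-0.84 -0.42  1.5   0.03  1.66  1.49]
0.55 0.5 0.33 [-0.86 -0.64  1.74  0.06  1.49  1.48]
0.55 0.48 0.3 [-0.86 -0.72  1.84  0.06  1.47  1.47]
0.55 0.52 0.36 [-0.85 -0.56  1.64  0.05  1.51  1.48]
```

```bash
python3 - <<'E'
from plan import *
close()
movej([-1.216,-.36,1.48,.02,1.77,-.057]); movej([-.80,-.5,1.61,.04,1.63,1.3])
move_to(P(-34,24,115),quat(-1))
s=state(); print(s['time'],s['ft_force'],s['ee_pos']-P(-34,24,115),s['finger_gap'])
move_l(P(-34,34,60),.08,quat(-1))
s=state(); print(s['time'],s['ft_force'],s['ee_pos']-P(-34,34,60))
d=grab('scene'); e=grab('top')
A=cv2.resize(d['frame'][150:260,315:435],(600,550),interpolation=cv2.INTER_CUBIC); cv2.imwrite('pics/c.png',A)
E
```

```text
3.9917 [-0.0701585   0.89345309  1.22049058] [-9.04348617e-05 -7.24344639e-04  1.87426576e-03] 0.0006909904229213641
4.8417 [-0.03605196  0.21211485  0.06452364] [ 0.00013736 -0.0001839   0.0007275 ]
```

View pics/c.png

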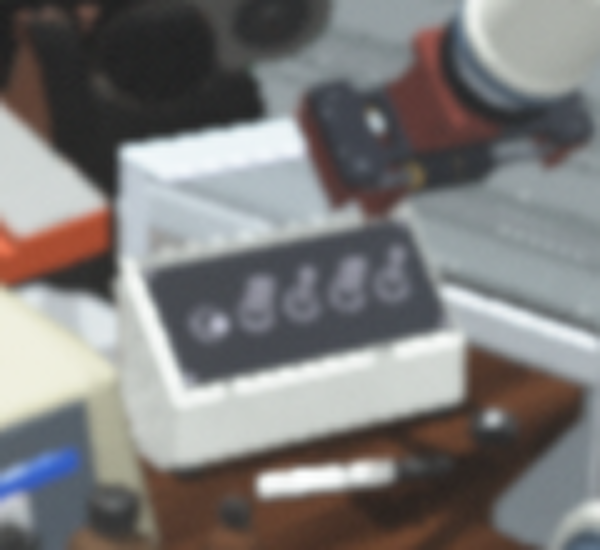

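The closed fingers are leaning under the hood edge, with the tips at about (375,205) in the crop, above and behind the right paddle at (350,285). There's no contact force, so I'll go in with force checks.

```bash
cat > push.py <<'E'
from plan import *
def F(): return np.array(state()['ft_force'])
def push(y):
    q=quat(-1); f0=F()
    for n in(48,36,28,20):
        move_l(P(y,33,n),.05,q); f=np.linalg.norm(F()-f0); print('in',n,round(f,1))
        if f>8: print('STOP'); return False
    for u in list(range(30,6,-3))+[5,4,3,2]:
        move_l(P(y,u,20),.03,q); f=F()-f0; fu=f@Rz.apply([.707,0,.707]); print(u,round(fu,1),end='; ')
        if fu>14: break
    print(f.round(1))
    move_l(P(y,u+8,20),.04,q); move_l(P(y,30,70),.08,q)
    print('out',(F()-f0).round(1),state()['time']); return True
E
python3 - <<'E'
from push import *
push(-34)
d=grab('scene')
A=cv2.resize(d['frame'][150:260,315:435],(600,550),interpolation=cv2.INTER_CUBIC); cv2.imwrite('pics/d.png',A)
E
```

```text
in 48 1.3
in 36 1.0
in 28 1.3
in 20 1.1
30 -0.0; 27 0.2; 24 2.0; 21 3.5; 18 1.1; 15 1.5; 12 3.0; 9 1.8; 5 2.3; 4 4.5; 3 5.2; 2 7.1; [ 5.  -3.1  4.1]
out [-0.4 -0.8 -0.7] 10.55
```

View pics/d.png

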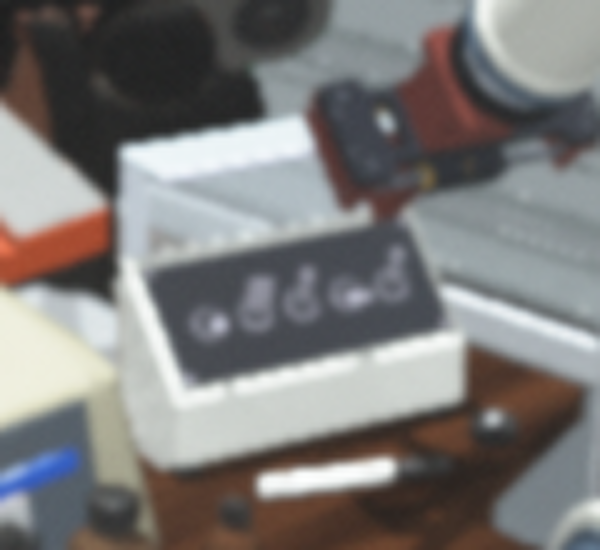

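The right paddle is now down, at (352,295), and its neighbours haven't moved. The force had only started to rise, so I'll push further against the stop. I'll do the left paddle next, then press the right one again.

```bash
sed -i 's/\[5,4,3,2\]/[5,4,3,2,1,0,-1,-2]/' push.py; python3 - <<'E'
from push import *
push(-34)
move_l(P(34,30,75),.1,quat(-1))
push(34)
move_l(P(34,24,115),.1,quat(-1))
move_to([.33,-.19,.33],state()['ee_rot']) if inverse_kinematics([.33,-.19,.33],state()['ee_rot']) is not None else movej([-.80,-.5,1.61,.04,1.63,1.3])
movej([-1.216,-.36,1.48,.02,1.77,-.057])
print(state()['time'],F())
d=grab('scene'); e=grab('top')
A=cv2.resize(d['frame'][165:255,325:425],(600,540),interpolation=cv2.INTER_CUBIC); cv2.imwrite('pics/e.png',A)
B=cv2.resize(e['frame'][180:300,405:545],(700,600),interpolation=cv2.INTER_CUBIC); cv2.imwrite('pics/f.png',B)
E
```

```text
in 48 0.6
in 36 1.0
in 28 0.9
in 20 1.1
30 -0.5; 27 0.8; 24 -0.2; 21 -1.0; 18 -0.5; 15 -0.2; 12 -1.4; 9 -0.7; 5 -0.5; 4 1.6; 3 3.8; 2 7.3; 1 6.7; 0 8.5; -1 9.6; -2 10.4; [ 7.3 -4.6  6. ]
out [-1.6 -0.4 -0.2] 17.425
in 48 0.9
in 36 1.9
in 28 1.2
in 20 0.7
30 0.2; 27 2.0; 24 3.3; 21 5.0; 18 4.4; 15 3.1; 12 3.9; 9 4.3; 5 4.4; 4 6.3; 3 7.9; 2 9.7; 1 8.9; 0 11.0; -1 12.3; -2 13.7; [10.6 -6.2  7.1]
out [ 0.8 -1.3 -0. ] 25.1833
27.8083 [0.1774747  0.01996977 0.09869079]
```

View pics/e.png

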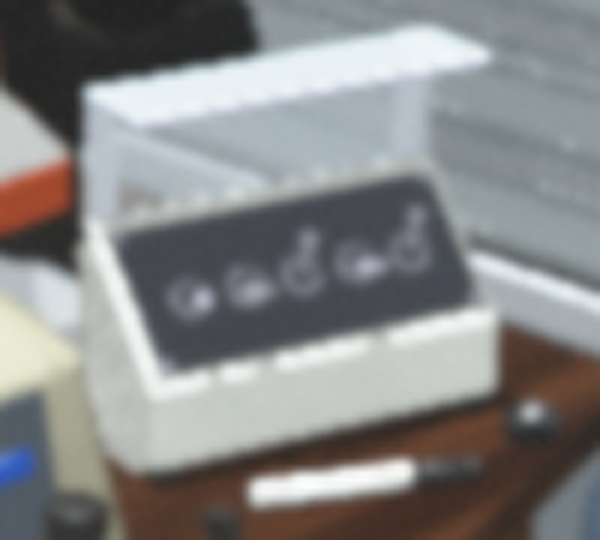

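View pics/f.png

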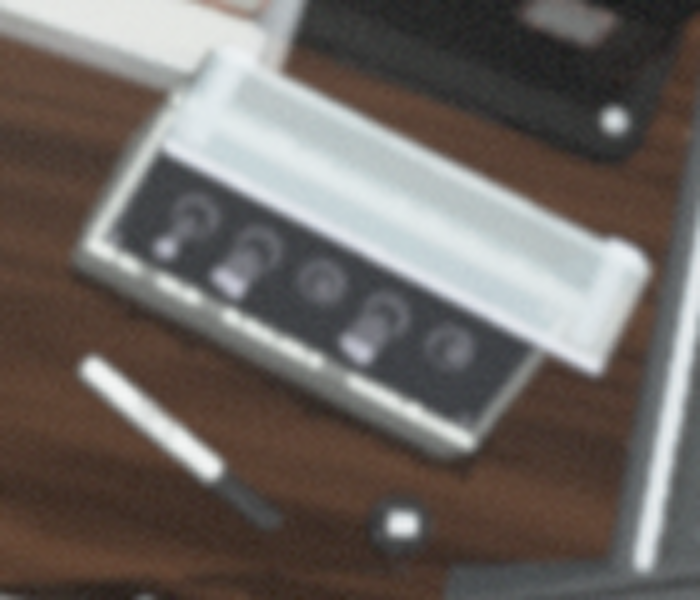

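Both paddles point down in both views; in the top view their ends are at about (232,283) and (358,348). The bats, marker and mount look unchanged. I'll compare the paddle ends with the predicted fully-down positions, then hand in.

```bash
python3 - <<'E'
from plan import *
for q in(.6,.75,.9):
    t=q-.45; d=.032*(np.cos(t)*np.array([-.707,0,.707])-np.sin(t)*np.array([.707,0,.707]))+[0,0,.085]
    print(q,[((proj(b,T(p,d+[0,y,0]))[0]+.4-[405,180])*5).round(0).tolist() for y in(.034,-.034)])
print(state()['time'],state()['dq'].round(3)); job_done()
E
```

```text
0.6 [[245.0, 284.0], [374.0, 351.0]]
0.75 [[241.0, 290.0], [369.0, 357.0]]
0.9 [[237.0, 295.0], [365.0, 362.0]]
27.9083 [-0.001  0.003 -0.009 -0.002 -0.    -0.002]
the job is handed in; nothing more can be done
```

I flipped both flat paddles (second and fourth from the left) down with the closed fingers, leaning 45° in under the hood edge, and handed the job in at 27.9 s.

**Force:** I pressed both paddles past their nominal end position. The force kept rising to 10.4 N on the right paddle and 13.7 N on the left. That is well above the force that moves them, which suggests they reached their stops. My 14 N stop threshold was never reached. When I pressed the right paddle a second time, contact came only at the predicted end position, so it had stayed down.

**Pictures:** After retracting, both views showed the paddles down, the three bats as they were, and the marker and mount unmoved. I checked the other bystanders only in the first pictures. The arm was clear, with about 0.2 N at the wrist.

**Check that disagreed:** I compared the paddle ends in the top view with the predicted 0.9 rad positions. The left end read (232,283) against (237,295), and the right (358,348) against (365,362). That is 13–16 px in a 5x crop, or about 3 camera pixels. Horizontally they read past 0.9 rad, vertically nearer 0.6 rad. My readings were by eye, so this check did not confirm the angle; "fully down" rests on the force and contact evidence.

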